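Angle a length of profile past the post into the stock bay

ROBOT

A 7-joint arm with a two-finger parallel gripper is mounted at the origin on the work surface. World frame = base frame: x ahead of the robot, y to its left, z up, the work surface at z = 0. Lengths are in mm, angles in rad, forces in N, time in s.
With the tool pointing down it reaches from about 400 to 875 mm from the base axis. Payload 4.4 kg.
Tool frame: the origin (TCP) lies at the very end of the fingers, on their centre line; the grasp point (between the pads) lies 19 mm behind it (ctrl.grip_point_offset is the distance from the TCP to the grasp point, in mm); z points along the fingers, y is the line along which they close (so a half turn about z gives the same grasp; the last joint's range is limited). The gripper opens to 85 mm and grips with 20 to 120 N. Pads are 22 mm wide; open, the fingers measure 114 mm over their backs; the gripper's body (76 mm by 85 mm) begins 54 mm behind the grasp point. The pads swing forward as they close: fully open they stand 13 mm farther back than shut.
Start: joints at [-1.309, 0.628, 0.038, 1.517, -0.027, 0.996, -0.02], TCP at [209.251, 615.412, 231.313] pointing down, gripper open.
Joint ranges: [-3.06, 3.06], [-0.37, 2.12], [-1.25, 1.32], [0.18, 2.47], [-1.1, 4.24], [0.23, 1.98], [-2.94, 2.94]. Speed limits (rad/s): [2.57, 2.57, 3.14, 3.14, 3.14, 3.14, 3.14].

INTERFACE

Orientations are given as [roll, pitch, yaw] about the fixed x, y, z axes, in that order (R = Rz(yaw) Ry(pitch) Rx(roll)).
In Python, from cell import ctrl gives the robot as it stands.
- The arm moves only by the tool jog_arm, never from a script. Its argument "increments" is one flat list of numbers, 7 for each row, row after row: the finger opening in cm, from 0 to 8.54, then the shift along the tool's x, y, z in cm, then the turn, a rotation vector about the tool's x, y, z in degrees. In form: [fingers, x, y, z, rx, ry, rz, fingers, x, y, z, rx, ry, rz, ...]. A call has 1 to 20 rows; each row is the pose to reach, as a shift and turn from the pose commanded when the call began, along the tool's axes at that moment; what a row does not reach only later rows make up. A row lasts 1/10 s, in which the tool goes at most 50 mm and 8.59 degrees, less where a joint would pass 70% of its speed; a pose out of reach is approached as far as the arm can. A call with a gripper value outside its range is refused whole. The fingers move at their own pace and stop on an object; the grip force is fixed at half the most. Time passes only in rows, so rows that repeat a pose let the fingers close. It gives the time, the measured TCP pose, the force, the opening and the grip force at its end, in the units of the state.
- ctrl.read_state(): the state, without advancing time (a new reading comes with each control period).
- ctrl.get_image(name): name is "scene" or "top" or "wrist"; returns the picture (480x640x3 uint8, red, green, blue); there is no depth.
- ctrl.camera_params(name): a dict with "fx", "fy", "cx", "cy" (pixels), "extrinsics" (4x4, takes a point from world to camera coordinates). Camera axes: x right, y down, z forward; pixel columns grow to the right and rows downward; lengths in mm; the calibration is good to about 2 mm. A picture is of the moment at which its call begins: read the wrist's pose just before it. camera_params takes no time and is no camera call; for the wrist camera it gives the pose at the moment of the call.
- ctrl.finish_job(): hands the job in; it is judged then, once.
The state is a dict: "clock": time; "qpos": joint angles; "qd": joint speeds; "tau": joint torques, N m; "eef_pos": TCP position; "tool_rot": TCP orientation; "force": force on the tool from outside, world axes, zero at the start; "torque": the same for the moment, N m; "width": finger opening in mm; "gripper_force": force on a finger pad.
Only numpy, scipy, OpenCV 4.12 (cv2) and the standard library are available. Lean on these libraries where they do the work, as an engineer would, in place of code of your own. Each camera call takes 0.05 s, during which the arm holds its last target. There are 200 camera calls.

TASK

Stow the loose length of aluminium profile in the blue stock bay by pushing it along the bench with the fingertips, never lifting it: the mouth beside the post is too narrow for it, so push one end in at an angle and slide it behind the post, then push the other end in. Leave it lying flat behind the post, snug along the whole of the bay's back wall, and leave the meters and the screwdriver where they are.

Things in the scene. Friction and masses are not known exactly. Their poses are not given: they have to be found in the camera images.
- profile: the loose length of plain aluminium slotted profile: a straight bar 240 mm long (along its y), 30 mm wide (x) and 30 mm high, 0.15 to 0.31 kg, lying on the bench. Origin: centre of its underside. At the start it lies in front of the bay (robot's side), roughly parallel to it but shifted to the bay's left (+y); its x then points roughly towards the bay's back wall.
- right_end (a point): centre of the profile's right-hand end face (its -y end, 15 mm above its underside); this end goes in first, behind the post. Axes as profile.
- left_end (a point): centre of the profile's left-hand end face (its +y end, 15 mm above its underside). Axes as profile.
- bay: the stock bay, fixed to the bench: three blue steel walls 12 mm thick and 28 mm high, open at the top and towards the robot; the profile slides on the bench itself between them. Origin: on the bench surface in the middle of the inside; x points to the back wall, y to the left along the bay. Inside it is 290 mm long (y from -145 to +145 mm) and 62 mm deep (front line at x = -31 mm, face of the back wall at x = +31 mm); the end walls span that depth.
- post: plain round steel post 16 mm in diameter and 55 mm high, fixed upright in front of the bay's right-hand part, 39 mm to the robot's side of the bay's middle line (70 mm from the back wall's face to its axis, so 62 mm clear behind it) and 62 to 78 mm to the right of the bay's middle. Origin: centre of its foot.
- meter_a: water meter, a bystander to be left alone: upright round brass body 60 mm across with red and white rings (68 mm) and grey cap, 73 mm tall, a brass inlet stub 24 mm thick reaching 46 mm from its axis along its -x. Origin: centre of its underside. Loose, 0.6 kg. Right of the work.
- meter_b: water meter, a bystander to be left alone: upright round brass body 60 mm across with red and white rings (68 mm) and grey cap, 73 mm tall, a brass inlet stub 24 mm thick reaching 46 mm from its axis along its -x. Origin: centre of its underside. Loose, 0.6 kg. Left of the work.
- screwdriver: screwdriver lying on the bench beyond the bay, about 200 mm long and 26 mm high, a bystander to be left alone. Origin: its underside near the middle.
Mind the look-alikes: they are no part of the job. Several things look just like the profile: the one meant starts farthest from the robot's base.

How it is judged:
By the outcome, as a careful person would: the job done as asked, in the order asked, and still so for the second after the job is handed in, with the robot touching nothing.
It also fails if it takes over 58 s, if anything falls off the work surface, if the arm or the gripper's body presses on something with over 40 N, if the wrist force passes 120 N, or if a joint passes its speed limit or range.

## Working session

There is one attempt and no reset: what is moved stays moved. The work goes in short steps, Python scripts to look and compute and a tool call to move; the robot and the scene stay as the last step left them, time stands still between calls to the robot, and variables do not carry over. Pictures are saved under pics/ and viewed, at most 10 in all, crops included, and the job is handed in when it is done.

Besides the shell and the picture viewer there is one more tool, called after "Request:" as name(argument=value, ...), one argument or row to a line, values as JSON. jog_arm: Moves the arm, as the interface text tells. Its arguments: {"type":"object","properties":{"increments":{"type":"array","items":{"type":"number"}}},"required":["increments"]}

```bash
mkdir -p pics
python3 - <<'E'
from cell import ctrl
import cv2
s=ctrl.read_state();print({k:s[k] for k in('clock','eef_pos','tool_rot','width','force')})
for n in('scene','top'):
    cv2.imwrite(f'pics/{n}0.png',ctrl.get_image(n)[:,:,::-1]);p=ctrl.camera_params(n);print(n,p)
E
```

```text
{'clock': 0.0, 'eef_pos': array([209.0768619 , 614.79133953, 230.38892706]), 'tool_rot': array([-3.13968712e+00,  4.88384550e-05,  2.81375435e+00]), 'width': 85.57505151175292, 'force': array([-0.48744958,  0.38474202, -0.33331194])}
scene {'fx': 617.7168573105353, 'fy': 617.7168573105353, 'cx': 314.2666412752592, 'cy': 243.25705820457847, 'extrinsics': array([[-2.72626470e-02,  9.99537749e-01,  1.34549710e-02,
        -4.98942370e+01],
       [ 7.55800257e-01,  2.94201631e-02, -6.54140982e-01,
        -3.62459607e+02],
       [-6.54234453e-01, -7.66434419e-03, -7.56252960e-01,
         1.61214016e+03],
       [ 0.00000000e+00,  0.00000000e+00,  0.00000000e+00,
         1.00000000e+00]])}
top {'fx': 446.1344247739181, 'fy': 446.1344247739181, 'cx': 316.4711729177803, 'cy': 244.88279326147156, 'extrinsics': array([[ 8.44739047e-03, -9.99955096e-01, -4.29498218e-03,
         5.73136086e+01],
       [-9.96237007e-01, -8.04532203e-03, -8.62965709e-02,
         5.28958776e+02],
       [ 8.62581414e-02,  5.00780103e-03, -9.96260235e-01,
         8.92255339e+02],
       [ 0.00000000e+00,  0.00000000e+00,  0.00000000e+00,
         1.00000000e+00]])}
```

View pics/top0.png

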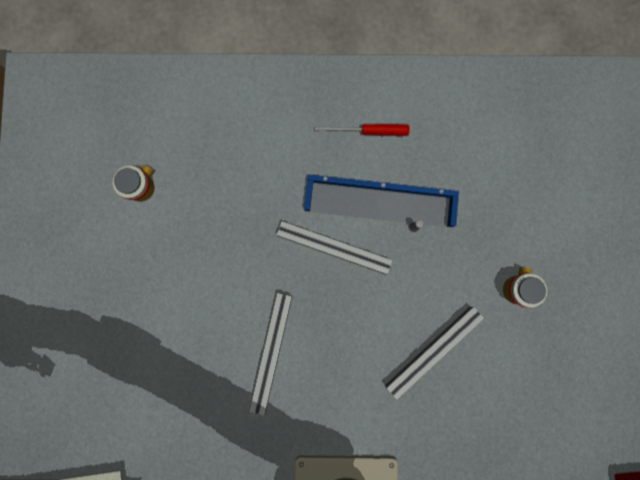

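View pics/scene0.png

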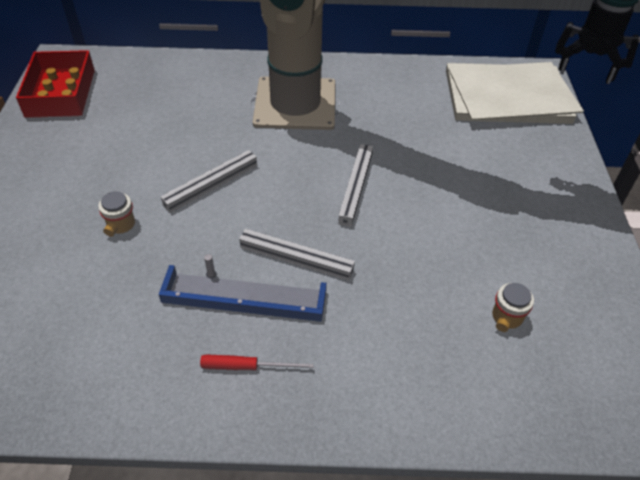

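Three look-alikes appear in the top view, at (333,247), (270,352) and (433,352). The one at (333,247) lies in front of the bay and farthest from the base, so that is the target. The bay is at (305–458, 177–226), the post's foot near (415,228), the meters at (130,182) and (527,290), and the screwdriver at (362,129). I'll check it in a close crop.

Run:
```python
import cv2
im=cv2.imread('pics/top0.png')[165:285,265:465]
cv2.imwrite('pics/crop0.png',cv2.resize(im,None,fx=4,fy=4,interpolation=cv2.INTER_CUBIC))
```

```text
(no output)
```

View pics/crop0.png

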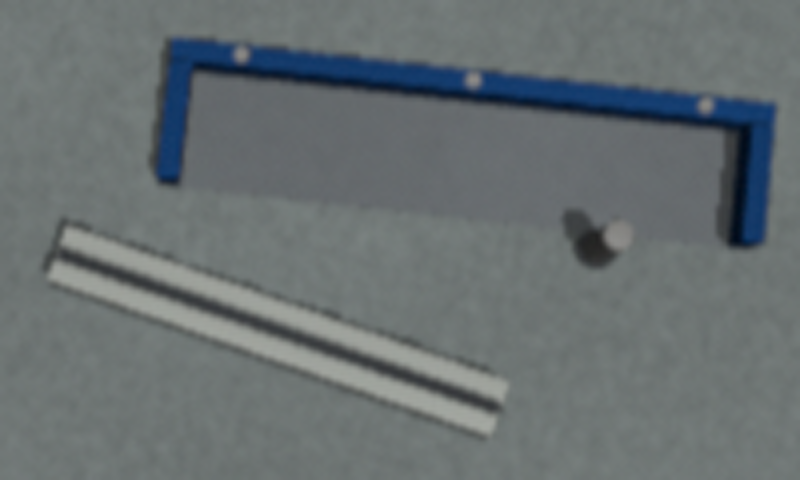

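```bash
cat > h.py <<'E'
import numpy as np
from cell import ctrl
def px2w(n,uv,z,p=None):
    p=p or ctrl.camera_params(n);E=np.array(p['extrinsics']);R,t=E[:3,:3],E[:3,3]
    d=R.T@np.array([(uv[0]-p['cx'])/p['fx'],(uv[1]-p['cy'])/p['fy'],1]);c=-R.T@t
    return (c+d*(z-c[2])/d[2])[:2]
def w2px(n,P):
    p=ctrl.camera_params(n);q=np.array(p['extrinsics'])@np.r_[P,1];return q[0]/q[2]*p['fx']+p['cx'],q[1]/q[2]*p['fy']+p['cy']
E
python3 - <<'E'
from h import *
np.set_printoptions(precision=1,suppress=True)
f=lambda u,v,z:px2w('top',(265+u/4-.4,165+v/4-.4),z)
BL,BR,FL,FR=f(172,40,28),f(775,104,28),f(153,180,28),f(764,246,28)
print('bay',BL,BR,FL,FR,np.linalg.norm(BL-BR),np.linalg.norm(BL-FL),'expect 314,74')
P=[f(*q,30) for q in((65,222),(508,382),(490,437),(48,282))]
print('prof',*P,'len',np.linalg.norm(P[0]-P[1]),np.linalg.norm(P[1]-P[2]))
print('c',sum(P)/4,'ydir',np.degrees(np.arctan2(*((P[0]-P[1])[::-1]))))
print('post',f(619,236,55))
yd=(BL-BR)/np.linalg.norm(BL-BR);xd=np.array([yd[1],-yd[0]])
print('bay yaw',np.degrees(np.arctan2(xd[1],xd[0])))
o=(BL+BR)/2-xd*43; print('bay o',o)
for n,q in [('post',f(619,236,55)),('PL',(P[0]+P[3])/2),('PR',(P[1]+P[2])/2)]: print(n,'in bay',(q-o)@xd,(q-o)@yd)
ma=px2w('top',(130,182),73);mb=px2w('top',(532,291),73);print(ma,mb)
E
```

```text
bay [673.8  81.2] [ 642.6 -229.5] [600.6  90.3] [ 568.9 -222.5] 312.33815483901674 73.79927946454674 expect 314,74
prof [578.2 135. ] [498.1 -91. ] [470.2 -81.7] [547.2 143.2] len 239.72241224191575 29.4124574641848
c [523.4  26.4] ydir 70.49001422218166
post [ 569.8 -142.4]
bay yaw -5.738939058582253
bay o [615.4 -69.8]
post in bay -38.16511528593089 -76.75850714015756
PL in bay -73.33415912810982 202.59484005884372
PR in bay -128.94947530799436 -29.556035208156505
[645.3 429.2] [ 438.7 -352.7]
```

```bash
cat >> h.py <<'E'
from scipy.spatial.transform import Rotation as Ro
O=np.array([615.4,-69.8]);YB=np.radians(-5.8)
def b2w(x,y):
    c,s=np.cos(YB),np.sin(YB);return O+np.array([c*x-s*y,s*x+c*y])
def rel(bx,by,z,yaw_deg):
    """jog row (cm, deg) from the present pose to bay-frame x,y, height z; yaw in bay frame, tool down"""
    s=ctrl.read_state();R=Ro.from_euler('xyz',s['tool_rot']);w=np.r_[b2w(bx,by),z]
    T=Ro.from_euler('xyz',[np.pi,0,np.radians(yaw_deg)+YB])
    print(np.r_[R.inv().apply(w-s['eef_pos'])/10,(R.inv()*T).as_rotvec(degrees=True)].round(2),'world',w.round(0))
def wherebay():
    s=ctrl.read_state();d=s['eef_pos'][:2]-O;c,q=np.cos(YB),np.sin(YB)
    print('t',round(s['clock'],2),'bay',round(c*d[0]+q*d[1],1),round(-q*d[0]+c*d[1],1),'z',s['eef_pos'][2].round(1),'yaw_bay',np.degrees(s['tool_rot'][2]-YB).round(1),'F',s['force'].round(1),'w',round(s['width'],1))
E
python3 - <<'E'
from h import *
# bar C=(-101,86.5) th=-13.5 ; tool at s=-55, n=-(15+11+15)
def pt(C,th,s,n):
    th=np.radians(th);return np.array(C)+s*np.array([-np.sin(th),np.cos(th)])+n*np.array([np.cos(th),np.sin(th)])
p=pt((-101,86.5),-13.5,-55,-41);print(p)
rel(*p,90,180-13.5); rel(*p,5,180-13.5); wherebay()
E
```

```text
[-153.70666175   42.5909143 ]
[-44.58 -51.02  14.14  -0.1    0.     0.52] world [467. -12.  90.]
[-44.58 -51.    22.64  -0.1    0.     0.52] world [467. -12.   5.]
t 0.1 bay -473.5 640.1 z 230.5 yaw_bay 167.0 F [-0.8 -0.1 -0. ] w 85.5
```

Request:
jog_arm(
  increments=[8.5,-44.6,-51,14.1,0,0,0,8.5,-44.6,-51,14.1,0,0,0,8.5,-44.6,-51,14.1,0,0,0,8.5,-44.6,-51,14.1,0,0,0,8.5,-44.6,-51,14.1,0,0,0,8.5,-44.6,-51,14.1,0,0,0,8.5,-44.6,-51,14.1,0,0,0,8.5,-44.6,-51,14.1,0,0,0,8.5,-44.6,-51,14.1,0,0,0,8.5,-44.6,-51,14.1,0,0,0,8.5,-44.6,-51,14.1,0,0,0,8.5,-44.6,-51,14.1,0,0,0,8.5,-44.6,-51,14.1,0,0,0,8.5,-44.6,-51,14.1,0,0,0,8.5,-44.6,-51,14.1,0,0,0,8.5,-44.6,-51,14.1,0,0,0,8.5,-44.6,-51,14.1,0,0,0,8.5,-44.6,-51,14.1,0,0,0,8.5,-44.6,-51,14.1,0,0,0,8.5,-44.6,-51,14.1,0,0,0],
)

```text
clock: 2.1
eef_pos: [467.2, -10.0, 90.5]
tool_rot: [3.141, 0.0, 2.816]
force: [0.0, 0.4, 0.2]
width: 84.8
gripper_force: 0.0
```

Run:
```python
from h import *
wherebay(); rel(-153.7,42.6,5,166.5)
```

```text
t 2.1 bay -153.4 44.5 z 90.5 yaw_bay 167.1 F [0.  0.4 0.2] w 84.8
[-0.02 -0.19  8.55  0.02  0.01  0.63] world [467. -12.   5.]
```

Request:
jog_arm(
  increments=[8.5,0,-0.2,5,0,0,0,8.5,0,-0.2,8.6,0,0,0,8.5,0,-0.2,8.6,0,0,0],
)

```text
clock: 2.4
eef_pos: [464.7, -14.3, 8.8]
tool_rot: [-3.134, -0.004, 2.815]
force: [0.6, -1.0, 0.2]
width: 85.3
gripper_force: 0.0
```

Run:
```python
from h import *
def pt(C,th,s,n):
    th=np.radians(th);return np.array(C)+s*np.array([-np.sin(th),np.cos(th)])+n*np.array([np.cos(th),np.sin(th)])
wherebay()
rel(*pt((-101,86.5),-13.5,-55,-27),5,166.5)
P=pt((-101,86.5),-13.5,60,0)
for k in range(0,12):
    th=-13.5+2.5*k; C=pt(P,th,-60,0); rel(*pt(C,th,-55,-26),5,180+th)
for d in(8,16,25): rel(*(pt(C,th,-55,-26)+[d,0]),5,180+th)
```

```text
t 2.4 bay -155.5 40.0 z 8.8 yaw_bay 167.1 F [ 0.6 -1.   0.2] w 85.3
[-1.52  0.28  0.37 -0.42 -0.2   0.59] world [480. -17.   5.]
[-1.62  0.28  0.37 -0.42 -0.2   0.59] world [481. -17.   5.]
[-2.12  0.17  0.37 -0.41 -0.21 -1.91] world [485. -19.   5.]
[-2.63  0.09  0.37 -0.41 -0.22 -4.41] world [490. -22.   5.]
[-3.14  0.02  0.37 -0.4  -0.23 -6.91] world [495. -24.   5.]
[-3.65 -0.02  0.37 -0.4  -0.24 -9.41] world [499. -26.   5.]
[ -4.17  -0.04   0.36  -0.39  -0.24 -11.91] world [504. -28.   5.]
[ -4.68  -0.03   0.36  -0.39  -0.25 -14.41] world [509. -30.   5.]
[-5.200e+00 -1.000e-02  3.600e-01 -3.800e-01 -2.600e-01 -1.691e+01] world [514. -31.   5.]
[ -5.71   0.04   0.36  -0.38  -0.27 -19.41] world [519. -32.   5.]
[ -6.22   0.11   0.36  -0.37  -0.28 -21.91] world [524. -33.   5.]
[ -6.72   0.21   0.35  -0.37  -0.29 -24.41] world [529. -34.   5.]
[ -7.22   0.32   0.35  -0.36  -0.3  -26.91] world [534. -34.   5.]
[ -8.     0.5    0.35  -0.36  -0.3  -26.91] world [542. -35.   5.]
[ -8.78   0.68   0.34  -0.36  -0.3  -26.91] world [550. -36.   5.]
[ -9.66   0.88   0.34  -0.36  -0.3  -26.91] world [559. -37.   5.]
```

Request:
jog_arm(
  increments=[8.5,-0.7,0,0,0,0,0.3,8.5,-1.4,0,0,0,0,0.6,8.5,-1.9,-0.1,0,0,0,-1.9,8.5,-2.4,-0.1,0,0,0,-4.4,8.5,-2.9,-0.2,0,0,0,-6.9,8.5,-3.4,-0.2,0,0,0,-9.4,8.5,-4,-0.3,0,0,0,-11.9,8.5,-4.5,-0.3,0,0,0,-14.4,8.5,-5,-0.2,0,0,0,-16.9,8.5,-5.5,-0.2,0,0,0,-19.4,8.5,-6,-0.1,0,0,0,-21.9,8.5,-6.5,0,0,0,0,-24.4,8.5,-7,0.1,0,0,0,-26.9,8.5,-7,0.1,0,0,0,-26.9,8.5,-7,0.1,0,0,0,-26.9],
)

```text
clock: 3.9
eef_pos: [532.7, -36.5, 10.7]
tool_rot: [-3.137, -0.004, -3.001]
force: [-0.7, -0.0, -0.2]
width: 84.3
gripper_force: 0.0
```

Run:
```python
from h import *
import cv2
wherebay()
a=ctrl.get_image('top')[165:285,235:465,::-1];b=ctrl.get_image('scene')[190:340,140:370,::-1]
a=cv2.resize(a,None,fx=3.2,fy=3.2,interpolation=cv2.INTER_CUBIC)[:,:736];b=cv2.resize(b,None,fx=3.2,fy=3.2,interpolation=cv2.INTER_CUBIC)
cv2.imwrite('pics/s1.png',b);cv2.imwrite('pics/t1.png',a)
```

```text
t 3.9 bay -85.6 24.8 z 10.7 yaw_bay -166.2 F [-0.7 -0.  -0.2] w 84.3
```

View pics/s1.png

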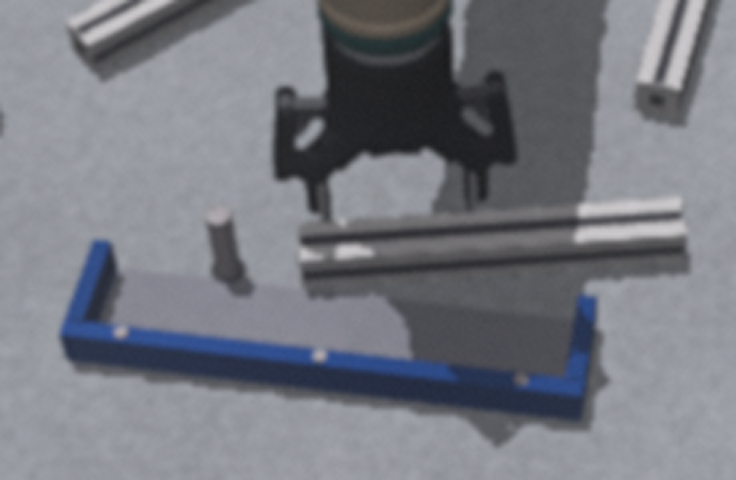

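View pics/t1.png

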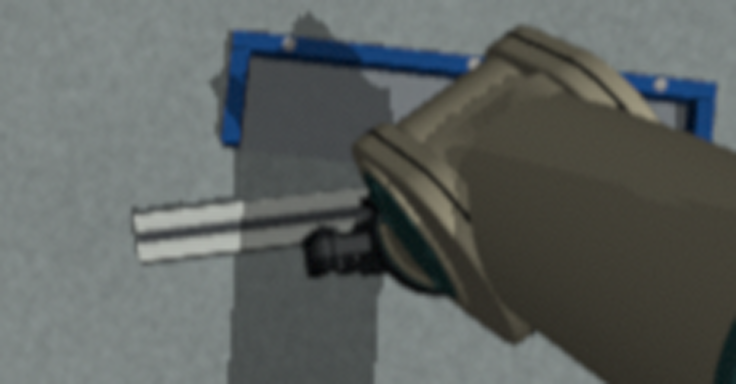

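```bash
cat >> h.py <<'E'
def w2b(w):
    d=np.array(w)-O;c,q=np.cos(YB),np.sin(YB);return np.array([c*d[0]+q*d[1],-q*d[0]+c*d[1]])
E
python3 - <<'E'
from h import *
f=lambda u,v,z=30:w2b(px2w('scene',(140+u/3.2-.4,190+v/3.2-.4),z)).round(1)
print('front edge R,L',f(300,228),f(680,198)); print('bay FR outer',f(98,240,28),'BR',f(63,325,28),'BL',f(588,388,28),'FL',f(597,297,28),'post',f(217,215,55))
E
```

```text
front edge R,L [-56.9 -32.2] [-114.1  199.4]
bay FR outer [ -31.8 -154. ] BR [  34.2 -156.5] BL [ 36.2 159. ] FL [-30.6 156.5] post [-40.2 -77.7]
```

Request:
jog_arm(
  increments=[8.5,0.6,0,0,0,0,0,8.5,0.6,3,0.4,0,0,0,8.5,0.6,5.8,0.9,0,0,0,8.5,0.6,5.8,0.9,0,0,0,8.5,0,5.8,0.9,0,0,0,8.5,-0.5,5.8,0.9,0,0,0,8.5,-1,5.8,0.9,0,0,0,8.5,-1.5,5.8,0.9,0,0,0,8.5,-2,5.8,0.9,0,0,0,8.5,-2.3,5.8,0.9,0,0,0,8.5,-2.5,5.8,0.9,0,0,0,8.5,-2.5,5.8,0.9,0,0,0,8.5,-2.5,5.8,0.9,0,0,0],
)

```text
clock: 5.3
eef_pos: [548.9, 24.8, 0.5]
tool_rot: [-3.137, -0.004, -2.999]
force: [0.0, 0.4, -0.1]
width: 85.0
gripper_force: 0.0
```

Run:
```python
from h import *
import cv2
wherebay()
b=ctrl.get_image('scene')[190:340,140:370,::-1]
cv2.imwrite('pics/s2.png',cv2.resize(b,None,fx=3.2,fy=3.2,interpolation=cv2.INTER_CUBIC))
```

```text
t 5.3 bay -75.7 87.4 z 0.5 yaw_bay -166.1 F [ 0.   0.4 -0.1] w 85.0
```

View pics/s2.png

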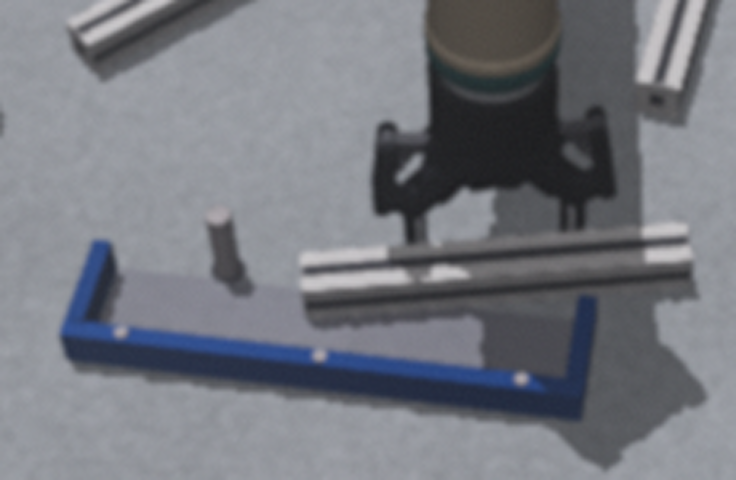

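The bar now sits at the mouth. Its near top edge runs from (300,254) at the right end to (686,225) at the left end in the crop, and it clears both the post and the left wall.

Run:
```python
from h import *
f=lambda u,v,z=30:w2b(px2w('scene',(140+u/3.2-.4,190+v/3.2-.4),z))
R,L=f(300,254),f(686,225);d=(L-R)/np.linalg.norm(L-R);th=np.degrees(np.arctan2(-d[0],d[1]));n=np.array([d[1],-d[0]])
re=R+15*n;le=re+240*d;print(R,L,np.linalg.norm(L-R),'th',th,'RE',re,'LE',le)
k=(re[1]+133)/d[1];print('slide',k,'RE end',re-k*d)
print('at post perp',(re-np.array([-39,-77]))@n)
# tool for end push: tool y perpendicular to bar -> yaw=90+th ; start 40 off the end
for off,z in((60,60),(40,6),(15,6)): rel(*(le+off*d),z,90+th)
```

```text
[-36.75187109 -27.8416056 ] [-92.68653523 205.0973247 ] 239.56049737396506 th 13.502552325291287 RE [-22.16647829 -24.33927541] LE [-78.20376131 209.02700946]
slide 111.74953536030819 RE end [   3.92577314 -133.        ]
at post perp 28.66391813418565
[-2.720e+00  1.784e+01 -6.040e+00 -3.900e-01  2.000e-02  9.045e+01] world [551. 206.  60.]
[-2.730e+00  1.586e+01 -6.300e-01 -3.900e-01  2.000e-02  9.045e+01] world [553. 186.   6.]
[-2.710e+00  1.336e+01 -6.200e-01 -3.900e-01  2.000e-02  9.045e+01] world [557. 161.   6.]
```

Request:
jog_arm(
  increments=[8.5,1.5,0,0,0,0,0,8.5,1.5,0,-3,0,0,0,3,1.5,0,-6.5,0,0,0,0,1.5,0,-6.5,0,0,0,0,0,5,-6.5,0,0,10,0,-1.5,10,-6.5,0,0,20,0,-2.7,14,-6.5,0,0,30,0,-2.7,17.8,-6.5,0,0,40,0,-2.7,17.8,-6,0,0,50,0,-2.7,17.8,-6,0,0,60,0,-2.7,17.8,-6,0,0,70,0,-2.7,17.8,-6,0,0,80,0,-2.7,17.8,-6,0,0,90.4,0,-2.7,17.8,-6,0,0,90.4,0,-2.7,17.8,-6,0,0,90.4,0,-2.7,17.8,-6,0,0,90.4,0,-2.7,17.8,-6,0,0,90.4,0,-2.7,17.8,-6,0,0,90.4],
)

```text
clock: 7.15
eef_pos: [550.3, 204.8, 59.3]
tool_rot: [-3.137, 0.005, 1.707]
force: [-0.8, 0.8, -1.0]
width: -0.1
gripper_force: 0.0
```

Run:
```python
from h import *
wherebay();th=13.5;d=np.array([-.2334,.9724]);le=np.array([-78.2,209]);print(ctrl.read_state()['qpos'].round(2))
for off,z in((40,6),(11,6),(0,6),(-101,6)): rel(*(le+off*d),z,90+th)
```

```text
t 7.15 bay -92.5 266.7 z 59.3 yaw_bay 103.6 F [-0.8  0.8 -1. ] w -0.1
[-0.39  0.77 -0.02  1.82  0.03  0.55 -0.3 ]
[-1.92  0.07  5.34 -0.28  0.28  0.12] world [553. 186.   6.]
[-4.82  0.06  5.35 -0.28  0.28  0.12] world [557. 157.   6.]
[-5.92  0.06  5.36 -0.28  0.28  0.12] world [559. 146.   6.]
[-16.02   0.04   5.41  -0.28   0.28   0.12] world [572.  46.   6.]
```

Request:
jog_arm(
  increments=[0,-1.9,0.1,4,0,0,0,0,-1.9,0.1,5.2,0,0,0,0,-1.9,0.1,5.2,0,0,0,0,-3.5,0.1,5.2,0,0,0,0,-4.4,0.1,5.2,0,0,0,0,-5,0.1,5.2,0,0,0,0,-5.6,0.1,5.2,0,0,0,0,-6.3,0.1,5.2,0,0,0,0,-7,0.1,5.2,0,0,0,0,-7.7,0.1,5.2,0,0,0,0,-8.4,0.1,5.2,0,0,0,0,-9.1,0.1,5.2,0,0,0,0,-9.8,0.1,5.2,0,0,0,0,-10.5,0.1,5.2,0,0,0,0,-11,0.1,5.2,0,0,0,0,-11,0.1,5.2,0,0,0,0,-11,0.1,5.2,0,0,0],
)

```text
clock: 8.85
eef_pos: [565.9, 95.2, 7.9]
tool_rot: [-3.137, 0.005, 1.705]
force: [-0.1, 0.7, -0.4]
width: 0.2
gripper_force: 0.0
```

Run:
```python
from h import *
import cv2
wherebay()
b=ctrl.get_image('scene')[190:340,140:370,::-1]
cv2.imwrite('pics/s3.png',cv2.resize(b,None,fx=3.2,fy=3.2,interpolation=cv2.INTER_CUBIC))
```

```text
t 8.85 bay -65.9 159.2 z 7.9 yaw_bay 103.5 F [-0.1  0.7 -0.4] w 0.2
```

View pics/s3.png

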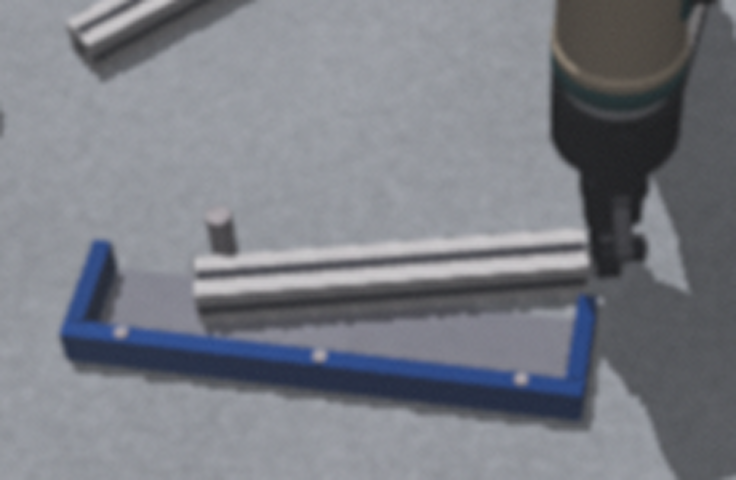

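Run:
```python
from h import *
f=lambda u,v,z=30:w2b(px2w('scene',(140+u/3.2-.4,190+v/3.2-.4),z))
R,L=f(195,257),f(586,231);d=(L-R)/np.linalg.norm(L-R);th=np.degrees(np.arctan2(-d[0],d[1]));n=np.array([d[1],-d[0]])
re=R+15*n;le=re+240*d;print(R,L,np.linalg.norm(L-R),'th',th,'RE',re,'LE',le)
k=(re[1]+133)/d[1];print('slide',k,'RE end',re-k*d)
print('post perp',(re-np.array([-39,-77]))@n)
wherebay();t=np.array([-65.9,159.2]);print('tool s,n from LE',(t-le)@d,(t-le)@n)
```

```text
[-25.55025094 -90.8973501 ] [-79.22890772 143.90185401] 240.85693771288445 th 12.877382564597127 RE [-10.92751225 -87.5543704 ] LE [-64.41518734 146.40944862]
slide 46.618110220071166 RE end [  -0.53795253 -133.        ]
post perp 25.014240454015983
t 8.9 bay -66.1 159.6 z 7.9 yaw_bay 103.5 F [0.3 1.  0.3] w 0.1
tool s,n from LE 12.799772604869114 1.4031017364670508
```

Request:
jog_arm(
  increments=[0,-0.6,0.05,0,0,0,0,0,-1.2,0.1,0,0,0,0,0,-1.8,0.15,0,0,0,0,0,-2.4,0.2,0,0,0,0,0,-3,0.25,0,0,0,0,0,-3.6,0.3,0,0,0,0,0,-4.2,0.35,0,0,0,0,0,-4.8,0.4,0,0,0,0,0,-4.8,0.4,0,0,0,0,0,-4.8,0.4,0,0,0,0],
)

```text
clock: 9.9
eef_pos: [576.5, 48.4, 8.3]
tool_rot: [-3.137, 0.005, 1.705]
force: [-0.1, 0.6, 0.4]
width: -0.2
gripper_force: 0.0
```

Run:
```python
from h import *
import cv2
wherebay()
b=ctrl.get_image('scene')[190:340,140:370,::-1]
cv2.imwrite('pics/s4.png',cv2.resize(b,None,fx=3.2,fy=3.2,interpolation=cv2.INTER_CUBIC))
```

```text
t 9.9 bay -50.7 113.6 z 8.3 yaw_bay 103.5 F [-0.1  0.6  0.4] w -0.2
```

View pics/s4.png

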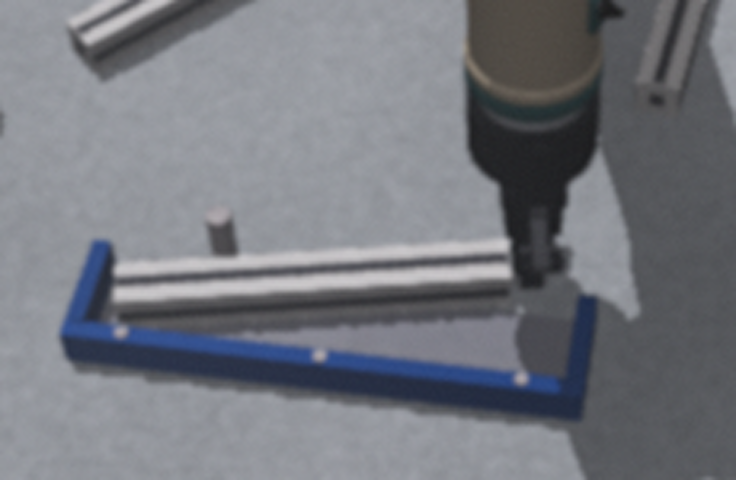

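The right end is behind the post, with the near edge running from (113,264) to (508,239). The left end now lies well inside the left wall.

Run:
```python
from h import *
f=lambda u,v,z=30:w2b(px2w('scene',(140+u/3.2-.4,190+v/3.2-.4),z))
R,L=f(113,264),f(508,239);d=(L-R)/np.linalg.norm(L-R);th=np.degrees(np.arctan2(-d[0],d[1]));n=np.array([d[1],-d[0]])
re=R+15*n;le=re+240*d;C=(re+le)/2;print(np.linalg.norm(L-R),'th',th,'RE',re,'LE',le,'C',C,'post',(re-np.array([-39,-77]))@n)
wherebay()
q=lambda s,m:C+s*d+m*n
for p,z,y in((q(150,0),70,90+th),(q(70,-60),70,180+th),(q(70,-45),2,180+th)): print(p);rel(*p,z,y)
```

```text
241.65590245046613 th 12.63524734467408 RE [   1.31594586 -135.67904804] LE [-51.18251015  98.50872303] C [-24.93328215 -18.58516251] post 26.503925319192124
t 9.95 bay -50.8 114.0 z 8.3 yaw_bay 103.5 F [-0.4 -0.2 -0.6] w -0.3
[-57.74481716 127.78219441]
[ 1.48 -0.38 -6.18 -0.26  0.28  0.9 ] world [571.  63.  70.]
[-98.79227458  36.59499005]
[-6.43e+00 -6.51e+00 -6.11e+00 -4.30e-01  1.00e-02 -8.91e+01] world [521. -23.  70.]
[-84.15553889  39.87614355]
[-6.42e+00 -4.97e+00  6.80e-01 -4.30e-01  1.00e-02 -8.91e+01] world [536. -22.   2.]
```

Request:
jog_arm(
  increments=[0,1.5,-0.4,0,0,0,0,0,1.5,-0.4,-3.5,0,0,0,4,1.5,-0.4,-7,0,0,0,8.5,0,-3,-7,0,0,-9,8.5,-3,-5,-7,0,0,-18,8.5,-4,-6.6,-7,0,0,-27,8.5,-4,-6.6,-7,0,0,-36,8.5,-4,-6.6,-7,0,0,-45,8.5,-4,-6.6,-7,0,0,-54,8.5,-4,-6.6,-7,0,0,-63,8.5,-4,-6.6,-7,0,0,-72,8.5,-4,-6.6,-7,0,0,-81,8.5,-4,-6.6,-7,0,0,-89,8.5,-4,-6.6,-7,0,0,-89,8.5,-4,-6.6,-7,0,0,-89,8.5,-4,-6.6,-7,0,0,-89],
)

```text
clock: 11.55
eef_pos: [516.3, 1.6, 78.7]
tool_rot: [-3.137, -0.005, -3.024]
force: [0.3, -0.3, -0.3]
width: 84.9
gripper_force: 0.0
```

```bash
cat > p.py <<'E'
from h import *
def q(C,th,s,m):
    th=np.radians(th);return np.array(C)+s*np.array([-np.sin(th),np.cos(th)])+m*np.array([np.cos(th),np.sin(th)])
C0,t0=(-24.9,-18.6),12.6
E
python3 - <<'E'
from p import *
wherebay()
for z in (70,3): rel(*q(C0,t0,38,-45),z,180+t0)
E
```

```text
t 11.55 bay -105.8 61.0 z 78.7 yaw_bay -167.5 F [ 0.3 -0.3 -0.3] w 84.9
[-1.67 -5.72  0.89 -0.26 -0.28 -0.08] world [540. -53.  70.]
[-1.7  -5.69  7.59 -0.26 -0.28 -0.08] world [540. -53.   3.]
```

Request:
jog_arm(
  increments=[8.5,-1,-4,1,0,0,0,8.5,-1.5,-5.7,2,0,0,0,8.5,-1.5,-5.7,5,0,0,0,8.5,-1.5,-5.7,7.7,0,0,0,8.5,-1.5,-5.7,7.7,0,0,0,8.5,-1.5,-5.7,7.7,0,0,0],
)

```text
clock: 12.15
eef_pos: [537.6, -54.1, 1.9]
tool_rot: [-3.137, -0.006, -3.024]
force: [-0.9, 0.4, 0.8]
width: 84.9
gripper_force: 0.0
```

Run:
```python
from p import *
wherebay()
P=q(C0,t0,-65,0)
rel(*q(C0,t0,38,-30),3,180+t0)
for th in (12.6,10,7.5,5,2.5,0):
    C=q(P,th,65,0); rel(*q(C,th,38,-26),3,180+th)
for d in (10,20,25,28,30): rel(*(q(C,0,38,-26)+[d,0]),3,180)
print(C)
```

```text
t 12.15 bay -79.0 7.8 z 1.9 yaw_bay -167.4 F [-0.9  0.4  0.8] w 84.9
[-1.7   0.05 -0.12 -0.26 -0.33 -0.05] world [554. -52.   3.]
[-2.1   0.05 -0.12 -0.26 -0.33 -0.05] world [558. -51.   3.]
[-2.57  0.16 -0.13 -0.27 -0.32  2.55] world [563. -50.   3.]
[-3.03  0.24 -0.13 -0.28 -0.31  5.05] world [567. -48.   3.]
[-3.49  0.3  -0.13 -0.28 -0.31  7.55] world [572. -47.   3.]
[-3.95  0.35 -0.14 -0.29 -0.3  10.05] world [576. -46.   3.]
[-4.41  0.37 -0.14 -0.3  -0.29 12.55] world [581. -45.   3.]
[-5.39  0.15 -0.14 -0.3  -0.29 12.55] world [591. -46.   3.]
[-6.37 -0.07 -0.15 -0.3  -0.29 12.55] world [601. -47.   3.]
[-6.85 -0.17 -0.15 -0.3  -0.29 12.55] world [606. -48.   3.]
[-7.15 -0.24 -0.15 -0.3  -0.29 12.55] world [609. -48.   3.]
[-7.34 -0.28 -0.15 -0.3  -0.29 12.55] world [611. -48.   3.]
[-10.72068931 -17.03458953]
```

Request:
jog_arm(
  increments=[8.5,-0.9,0,0,0,0,0,8.5,-1.7,0,0,0,0,0,8.5,-2.1,0,-0.1,0,0,0,8.5,-2.6,0.2,-0.1,0,0,2.5,8.5,-3,0.2,-0.1,0,0,5,8.5,-3.5,0.3,-0.1,0,0,7.5,8.5,-4,0.3,-0.1,0,0,10,8.5,-4.4,0.4,-0.1,0,0,12.5,8.5,-4.9,0.3,-0.1,0,0,12.5,8.5,-5.4,0.2,-0.1,0,0,12.5,8.5,-5.9,0,-0.1,0,0,12.5,8.5,-6.4,-0.1,-0.1,0,0,12.5,8.5,-6.6,-0.1,-0.1,0,0,12.5,8.5,-6.6,-0.1,-0.1,0,0,12.5,8.5,-6.6,-0.1,-0.1,0,0,12.5],
)

```text
clock: 13.65
eef_pos: [603.8, -47.9, 2.7]
tool_rot: [-3.136, -0.003, 3.041]
force: [0.6, -0.4, -0.1]
width: 84.9
gripper_force: 0.0
```

Run:
```python
from h import *
import cv2
wherebay()
b=ctrl.get_image('scene')[190:340,140:370,::-1]
cv2.imwrite('pics/s5.png',cv2.resize(b,None,fx=3.2,fy=3.2,interpolation=cv2.INTER_CUBIC))
```

```text
t 13.65 bay -13.7 20.6 z 2.7 yaw_bay 180.0 F [ 0.6 -0.4 -0.1] w 84.9
```

View pics/s5.png

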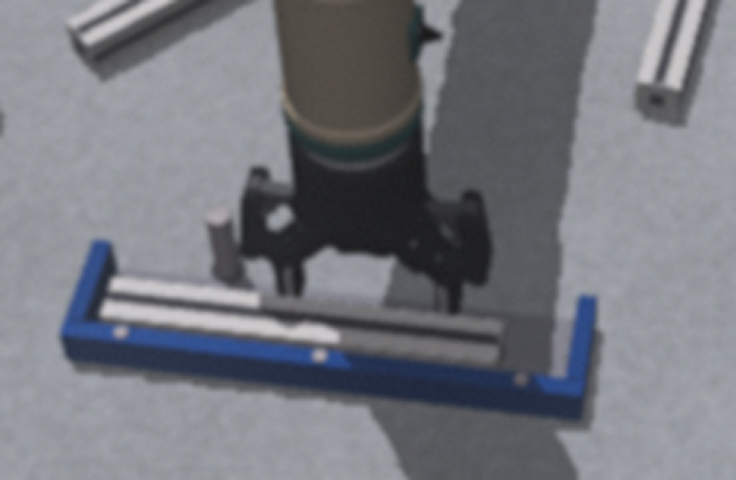

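The bar lies inside behind the post, nearly touching the back wall, with its ends at about (105,290) and (500,340) in the crop. I'll press it home gently and watch the force.

Request:
jog_arm(
  increments=[8.5,-0.1,0,0,0,0,0,8.5,-0.2,0,0,0,0,0,8.5,-0.3,0,0,0,0,0,8.5,-0.4,0,0,0,0,0,8.5,-0.5,0,0,0,0,0,8.5,-0.5,0,0,0,0,0,8.5,-0.5,0,0,0,0,0],
)

```text
clock: 14.4
eef_pos: [608.2, -48.4, 2.6]
tool_rot: [-3.136, -0.004, 3.041]
force: [-2.4, 0.6, 1.2]
width: 85.0
gripper_force: 1.2
```

Request:
jog_arm(
  increments=[8.5,-0.1,0,0,0,0,0,8.5,-0.2,0,0,0,0,0,8.5,-0.3,0,0,0,0,0,8.5,-0.3,0,0,0,0,0,8.5,-0.3,0,0,0,0,0],
)

```text
clock: 14.9
eef_pos: [608.2, -48.6, 2.3]
tool_rot: [-3.135, -0.01, 3.04]
force: [-8.7, 1.1, 6.9]
width: 85.0
gripper_force: 4.4
```

Request:
jog_arm(
  increments=[8.5,-0.1,0,0,0,0,0,8.5,-0.2,0,0,0,0,0,8.5,-0.2,0,0,0,0,0,8.5,0.2,0,0,0,0,0,8.5,0.6,0,0,0,0,0,8.5,2,0,0,0,0,0,8.5,4,0,-2,0,0,0,8.5,6,0,-7,0,0,0,8.5,10,0,-12,0,0,0,8.5,14,0,-16,0,0,0,8.5,14,0,-20,0,0,0,8.5,14,0,-20,0,0,0,8.5,14,0,-20,0,0,0],
)

```text
clock: 16.2
eef_pos: [475.1, -33.7, 205.2]
tool_rot: [-3.136, 0.003, 3.041]
force: [0.4, -0.2, -0.5]
width: 85.1
gripper_force: 0.0
```

Run:
```python
from h import *
import cv2
wherebay()
b=ctrl.get_image('scene')[225:325,150:350,::-1]
cv2.imwrite('pics/s6.png',cv2.resize(b,None,fx=4,fy=4,interpolation=cv2.INTER_CUBIC))
```

```text
t 16.2 bay -143.2 21.7 z 205.2 yaw_bay 180.0 F [ 0.4 -0.2 -0.5] w 85.1
```

View pics/s6.png

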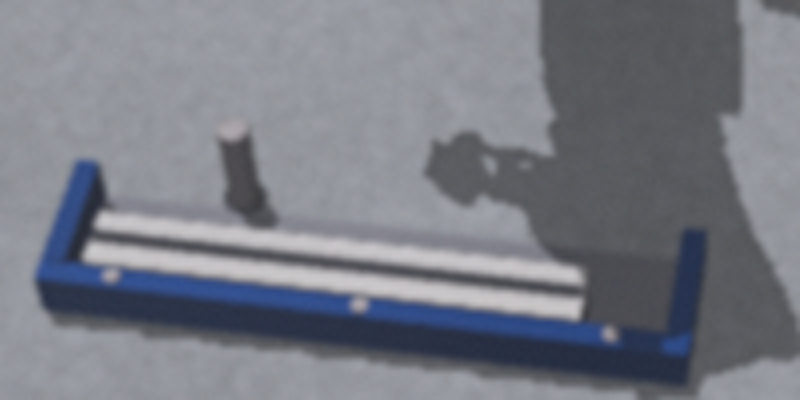

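The bar lies flat behind the post. Its back edge, (82,263) to (582,320), runs parallel to the back wall with no visible gap, and the arm is clear.

Run:
```python
from h import *
f=lambda u,v,z=30:w2b(px2w('scene',(150+u/4-.4,225+v/4-.4),z)).round(1)
print(f(98,210),f(585,268),f(82,263),f(582,320))
print(ctrl.finish_job())
```

```text
[  -1.1 -137.1] [  0.7 101.8] [  30.9 -135.9] [ 30.8 104.9]
the job is handed in; nothing more can be done
None
```

The profile is stowed flat behind the post, snug along the back wall (both back corners measured at about 31 mm, the wall's face); the job was handed in at about 16 s of robot time, and the arm never went near the meters or screwdriver.

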